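# Bring the big capacitor round on the parts carousel and fit it in the amplifier chassis

### The job

Turn the parts carousel by pushing its outer rim, gently, until the biggest capacitor (the one both widest and tallest) stands still in the middle of the front opening of the clear hood. Then lift that capacitor out and fit it upright in the empty ring clamp on the amplifier chassis, fully home on the deck, without forcing it. Leave the other capacitors in the carousel and the things on the bench alone.

Things in the scene. Friction and masses are not known exactly. Their poses are not given: they have to be found in the camera images.
- carousel: fixed base and clear hood of a parts carousel; origin on the bench on the vertical spindle axis, front = its -x side, towards the robot. Base plate radius 118, 6 thick, under the turning tray. Steel spindle radius 12 with a nut (radius 20, top 84 above the bench) holding the hood. No more than 20 N between robot and any part of the carousel: the bearing is small.
- opening (a point): the front place: on the tray's deck (24 above the bench), 95 from the spindle axis towards the front, where the capacitor must come to stand. Flat clear hood: radius 112, underside 70, top 75 above the bench, cut away only in a 90-degree sector, 45 degrees to either side of the line from the axis through this point; only there can a capacitor be lifted out.
- tray: turning tray, grey disc with a black mat; its smooth rim with a black rubber tyre (8 to 23 above the bench) juts out beyond hood and base. Origin on the spindle axis, 8 above the bench, z up. Turns both ways, drag about 0.2 N m, stays where left. Nominal radius 140, but it runs out of true: the rim is anywhere from 137 to 143 from the axis: feel for it slowly (under 10 mm/s, or the knock alone is too hard). A finger pressing 4 to 10 N turns it.
- wells: six equal low collars moulded on the tray's deck (24 above the bench), inner diameter 39, outer 45, 6 high, 60 degrees apart on a circle of radius 95; each holds one capacitor. Same axes as the tray, the first well towards -x. Push on the rim, not on the collars or capacitors.
- cap_big: blue-sleeved electrolytic capacitor can, plain upright cylinder, diameter 35, height 40, about 60 g; origin at the centre of its underside, z up along the can; the biggest; stands in one of the carousel's wells, at the start under the hood or just at its edge
- cap_slim: blue-sleeved electrolytic capacitor can, plain upright cylinder, diameter 22, height 36; origin at the centre of its underside, z up along the can; bystander in the carousel
- cap_squat: blue-sleeved electrolytic capacitor can, plain upright cylinder, diameter 35, height 22; origin at the centre of its underside, z up along the can; bystander in the carousel
- cap_medium: blue-sleeved electrolytic capacitor can, plain upright cylinder, diameter 27, height 30; origin at the centre of its underside, z up along the can; bystander in the carousel
- cap_small: blue-sleeved electrolytic capacitor can, plain upright cylinder, diameter 22, height 25; origin at the centre of its underside, z up along the can; bystander in the carousel
- cap_low: blue-sleeved electrolytic capacitor can, plain upright cylinder, diameter 27, height 20; origin at the centre of its underside, z up along the can; bystander in the carousel
- chassis: aluminium amplifier chassis, 180 (x) by 260 (y), deck 50 above the bench, fixed; origin under its centre on the bench. On its deck stand two ring clamps; the one at (-35, -45) already holds a capacitor, the one at (-35, +45) is empty. A transformer (98 above the bench) stands at (42, -70), a board with a heat sink (up to 79 above the bench) at (50, 65).
- clamp_seat (a point): centre of the empty ring clamp, on the chassis deck, where the capacitor's underside must sit (50 above the bench); x, y axes those of the chassis, z up. Steel ring, inner diameter 38, outer 43, 15 high, no lead-in chamfer; its pinch screw on the -x side is no higher than the ring. Do not press with more than 40 N: set down slowly.
- solder_spool: aluminium solder spool, diameter 52, 44 high, origin under its centre; bystander
- flux_jar: jar with black cap, diameter 48, 52 high, origin under its centre; bystander
- screwdriver: screwdriver lying on the bench, 190 long, along its x; bystander
- brush: small brush lying on the bench, 170 long, along its x; bystander
There are look-alikes about, which are no part of the job. What is shaped like the carousel but red is not meant.

How it is judged:
On the way:
1. the biggest capacitor stands in its well in the middle of the carousel's front opening, the tray at rest (y of cap_big in the frame of carousel between -0.012 and 0.012 m and x of cap_big in the frame of carousel below -0.085 m and z of cap_big in the frame of carousel between 0.02 and 0.028 m and angle between cap_big's own z axis and vertical below 0.1 rad and angular speed of tray below 0.05 rad/s), for 0.3 s.
At the end, for the whole second after the job is handed in: the biggest capacitor stands in the empty ring clamp: its underside within 2.5 mm of the deck, within 3.5 mm of the clamp's centre, upright within 0.06 rad, released and at rest; the five other capacitors stand upright in their wells (horizontal distance between cap_big and clamp_seat below 0.0035 m and z of cap_big in the frame of clamp_seat between -0.003 and 0.0025 m and angle between cap_big's own z axis and vertical below 0.06 rad and linear speed of cap_big below 0.01 m/s and angle between each of cap_slim, cap_squat, cap_medium, cap_small, cap_low's own z axis and vertical below 0.15 rad and z of cap_slim in the frame of tray between 0.012 and 0.02 m and z of cap_squat in the frame of tray between 0.012 and 0.02 m and z of cap_medium in the frame of tray between 0.012 and 0.02 m and z of cap_small in the frame of tray between 0.012 and 0.02 m and z of cap_low in the frame of tray between 0.012 and 0.02 m); the robot touches nothing.
It fails at once if the robot loads the carousel (tray, base or hood) with more than 20 N (contact force between any of the arm, the fingers and carousel above 20 N or contact force between any of the arm, the fingers and tray above 20 N).
It fails at once if the tray is pushed by its well collars instead of its rim (more than 3 N on a collar) (contact force between the fingers and wells above 3 N).
It fails at once if another capacitor in the carousel is pushed (more than 2 N) (contact force between the fingers and cap_slim above 2 N or contact force between the fingers and cap_squat above 2 N or contact force between the fingers and cap_medium above 2 N or contact force between the fingers and cap_small above 2 N or contact force between the fingers and cap_low above 2 N).
It fails at once if the big capacitor is forced against the chassis with more than 40 N (contact force between cap_big and chassis above 40 N).
It fails at once if a thing on the bench is moved more than 30 mm (distance of any of solder_spool, flux_jar, screwdriver, brush from where it was at the start of the episode above 0.03 m).
It also fails if it takes over 72 s, if anything falls off the work surface, if the arm or the gripper's body presses on something with over 40 N, if the wrist force passes 120 N, or if a joint passes its speed limit or range.

### The arm

A 6-joint arm with a two-finger parallel gripper is mounted at the origin on the work surface. World frame = base frame: x ahead of the robot, y to its left, z up, the work surface at z = 0. Lengths are in m, angles in rad, forces in N, time in s.
With the tool pointing down it reaches from about 0.275 to 0.725 m from the base axis. Payload 15.9 kg.
Tool frame: the origin (TCP) lies between the finger pads; the fingertips stand 8 mm ahead of it and the grasp point (between the pads) lies 11 mm behind it; z points along the fingers, y is the line along which they close (so a half turn about z gives the same grasp; the last joint's range is limited). The gripper opens to 85 mm and grips with 20 to 120 N. Pads are 22 mm wide; open, the fingers measure 114 mm over their backs; the gripper's body (76 mm by 85 mm) begins 54 mm behind the grasp point. The pads swing forward as they close: fully open they stand 13 mm farther back than shut.
Start: joints at [1.341, 0.213, -0.034, 1.323, 0, 1.571], TCP at [0.114, 0.487, 0.239] pointing down, gripper open.
Joint ranges: [-2.98, 2.98], [-0.74, 1.72], [-1.14, 1.35], [-2.1, 2.04], [-1.57, 1.44], [-3.14, 3.14]. Speed limits (rad/s): [1.89, 1.89, 2.39, 2.57, 3.14, 3.14].

### API

Orientations are given as [roll, pitch, yaw] about the fixed x, y, z axes, in that order (R = Rz(yaw) Ry(pitch) Rx(roll)).
In Python, from station import telemetry, imaging, env gives the robot as it stands.
- The arm moves only by the shell command python3 -m pendant 'ROWS' [FORCE]. ROWS is JSON, one flat list of numbers, 7 for each row, row after row: the shift along the tool's x, y, z as a fraction of full scale, then the turn, a rotation vector about the tool's x, y, z as a fraction of full scale, then the gripper command: -1 is fully open, 1 is shut, values between are in proportion. In form: [dx, dy, dz, wx, wy, wz, jaw, dx, dy, dz, wx, wy, wz, jaw, ...]. A call has 1 to 20 rows; each row is the pose to reach, as a shift and turn from the pose commanded when the call began, along the tool's axes at that moment; what a row does not reach only later rows make up. Full scale, the value 1, is 50 cm for a shift and pi/4 rad for a turn. A row lasts 1/10 s, in which the tool goes at most 50 mm and 8.59 degrees, less where a joint would pass 70% of its speed; a pose out of reach is approached as far as the arm can. A call with a number of a shift or a turn outside -1 to 1 is refused whole. A call with a gripper value outside its range is refused whole. The fingers move at their own pace and stop on an object; FORCE is the grip in N (left out, the last holds). Time passes only in rows, so rows that repeat a pose let the fingers close. It gives the time, the measured TCP pose, the force, the opening and the grip force at its end, in the units of the state.
- telemetry.observe(): the state, without advancing time (a new reading comes with each control period).
- imaging.capture(name): name is "scene" or "top" or "wrist"; returns the picture (480x640x3 uint8, blue, green, red); there is no depth.
- imaging.camera_model(name): a dict with "fovy" (degrees; the focal length in pixels is half the picture's height over the tangent of half this angle, whatever the lens; pixels are square), "cx", "cy" (the principal point, pixels), "rvec" (rotation vector, rad) and "tvec" (3), from world to camera coordinates, as OpenCV has them; the wrist camera has in their place "hand_eye" (4x4, takes a point from camera to tool coordinates, whose origin is the TCP and whose axes are the flange's). Camera axes: x right, y down, z forward; pixel columns grow to the right and rows downward; lengths in m; the calibration is good to about 2 mm. A picture is of the moment at which its call begins: read the wrist's pose just before it. camera_model takes no time and is no camera call.
- env.close_job(): hands the job in; it is judged then, once.
The state is a dict: "time_s": time; "joint_positions": joint angles; "qvel": joint speeds; "effort": joint torques, N m; "eef_pos": TCP position; "orientation": TCP orientation; "wrist_force": force on the tool from outside, world axes, zero at the start; "ft_torque": the same for the moment, N m; "finger_gap": finger opening in m; "grasp_force": force on a finger pad.
Only numpy, scipy, OpenCV 4.12 (cv2) and the standard library are available. Lean on these libraries where they do the work, as an engineer would, in place of code of your own. Each camera call takes 0.05 s, during which the arm holds its last target. There are 200 camera calls.

## Working session

There is one attempt and no reset: what is moved stays moved. The work goes in short steps, Python scripts to look and compute and a shell command to move; the robot and the scene stay as the last step left them, time stands still between calls to the robot, and variables do not carry over. Pictures are saved under pics/ and viewed, at most 10 in all, crops included, and the job is handed in when it is done.

```bash
mkdir -p pics
python3 - <<'E'
from station import telemetry, imaging
import cv2,json
s=telemetry.observe();print(s['time_s'],s['eef_pos'],s['orientation'],s['wrist_force'],s['finger_gap'])
for n in("top","scene"):
    cv2.imwrite(f"pics/{n}0.png",imaging.capture(n));print(n,imaging.camera_model(n))
print(imaging.camera_model("wrist"))
E
```

```text
0.0 [0.11381973 0.48653666 0.2388179 ] [-3.14046979e+00  1.93075371e-05  2.91179477e+00] [ 0.48423838 -0.5378356  -0.24197609] 0.08530538280130441
top {'fovy': 42.066072199355986, 'cx': 314.83262801101716, 'cy': 241.73639112730527, 'rvec': array([ 2.15497136, -2.13209222,  0.18603692]), 'tvec': array([0.03448012, 0.48499418, 1.41072055])}
scene {'fovy': 44.61704390683143, 'cx': 320.72711367400814, 'cy': 230.7147472193682, 'rvec': array([ 0.95408642,  2.47109783, -1.06887573]), 'tvec': array([ 0.32249689, -0.17244213,  1.50006968])}
{'fovy': 70.92863872441072, 'cx': 323.07028983360715, 'cy': 234.39564177093848, 'hand_eye': array([[ 3.45002460e-04, -9.52938191e-01, -3.03164452e-01,
         7.75263819e-02],
       [ 9.99999019e-01, -8.28047238e-05,  1.39828368e-03,
        -5.27428777e-04],
       [-1.35758137e-03, -3.03164637e-01,  9.52937228e-01,
        -1.34438971e-01],
       [ 0.00000000e+00,  0.00000000e+00,  0.00000000e+00,
         1.00000000e+00]])}
```

View pics/top0.png

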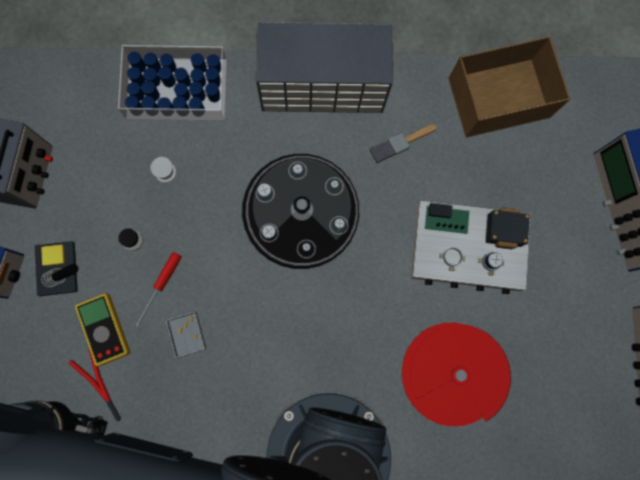

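View pics/scene0.png

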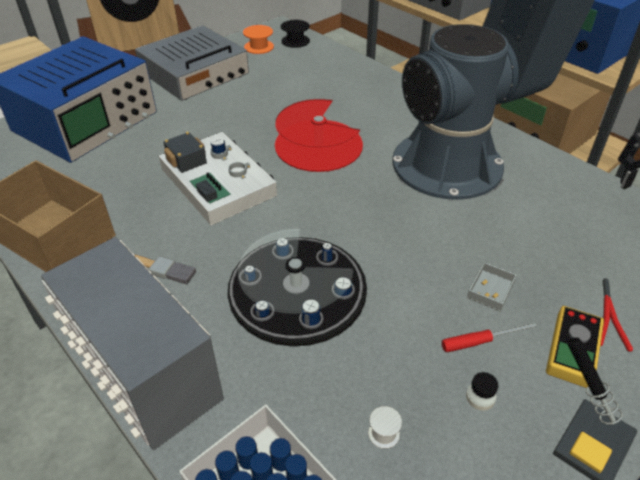

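The top view shows the black carousel at (302,208); a red look-alike is at (456,375). The chassis is at (472,247) with its empty clamp near (453,257). The candidates for the big can are top (264,191) and top (268,232), so I'll enlarge those.

Run:
```python
import cv2,numpy as np
t=cv2.imread("pics/top0.png");s=cv2.imread("pics/scene0.png")
a=cv2.resize(t[145:275,235:365],(520,520)[:2],interpolation=cv2.INTER_CUBIC)
cv2.imwrite("pics/c1.png",cv2.resize(a,(560,560)))
b=cv2.resize(s[225:350,220:375],None,fx=4,fy=4,interpolation=cv2.INTER_CUBIC)
c=cv2.resize(t[195:295,405:540],None,fx=4,fy=4,interpolation=cv2.INTER_CUBIC)
cv2.imwrite("pics/c2.png",b);cv2.imwrite("pics/c3.png",c)
```

```text
(no output)
```

View pics/c1.png

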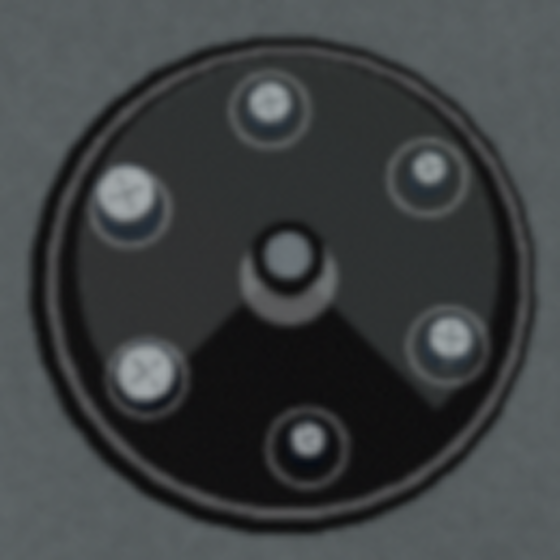

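View pics/c2.png

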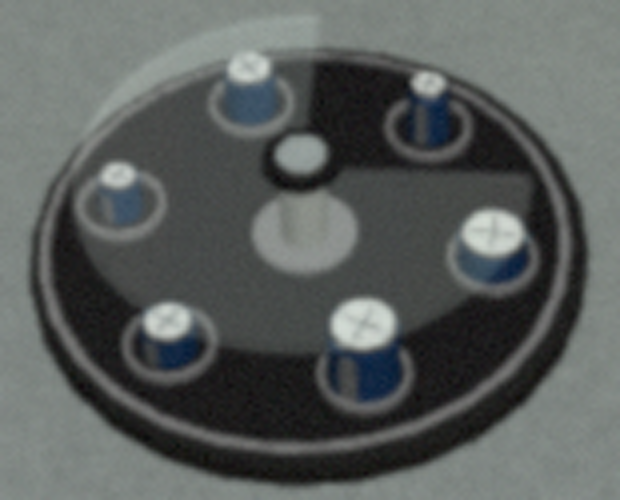

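View pics/c3.png

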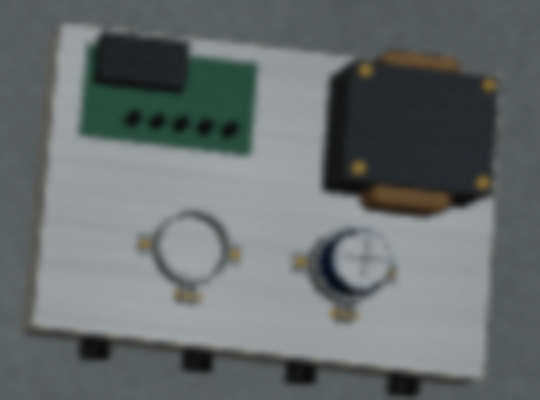

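c1 shows the sector open towards the bottom, with the hood's right corner at (437,410). There are two candidates for the big can. The one at c1 (128,195), top (265,190), is both wide and tall in c2, at (365,350). The one at c1 (146,372) is equally wide but short, so it's cap_squat. The big one is therefore at top (265,190). In c3 the empty ring is centred near (190,247).

```bash
cat > h.py <<'E'
import numpy as np,cv2
from station import telemetry, imaging
from scipy.spatial.transform import Rotation as R
def cam(n,s=None):
    m=imaging.camera_model(n); f=240/np.tan(np.radians(m['fovy'])/2)
    K=np.array([[f,0,m['cx']],[0,f,m['cy']],[0,0,1]])
    if n=='wrist':
        s=s or telemetry.observe(); T=np.eye(4);T[:3,:3]=R.from_euler('xyz',s['orientation']).as_matrix();T[:3,3]=s['eef_pos']
        W=T@m['hand_eye']; Rw,C=W[:3,:3],W[:3,3]
    else:
        Rc=cv2.Rodrigues(m['rvec'])[0];Rw=Rc.T;C=-Rw@m['tvec']
    return K,Rw,C
def back(c,p,z):
    K,Rw,C=c;p=np.atleast_2d(p).astype(float);d=(Rw@np.linalg.inv(K)@np.c_[p,np.ones(len(p))].T).T
    return C+d*((z-C[2])/d[:,2])[:,None]
def proj(c,X):
    K,Rw,C=c;q=(K@Rw.T@(np.atleast_2d(X)-C).T).T;return q[:,:2]/q[:,2:]
E
python3 - <<'E'
from h import *
c=cam('top');k=560/130
f1=lambda l:np.array(l)/k+[235,145]-0.4
col=back(c,f1([(270,108),(428,176),(447,345),(307,447),(147,378),(130,207)]),.03)
o=col.mean(0);print('centre',o,'nut',back(c,f1([(288,255)]),.084))
d=col-o;print(np.hypot(d[:,0],d[:,1]),np.degrees(np.arctan2(d[:,1],d[:,0])))
print('bigtop',back(c,f1([(126,193)]),.064))
e=back(c,f1([(335,300),(437,410),(240,312),(190,360)]),.0725)
for i in(0,2):
    v=e[i+1]-e[i];print('edge',np.degrees(np.arctan2(v[1],v[0])))
v=e[1]-o;print('corner',np.hypot(*v[:2]),np.degrees(np.arctan2(v[1],v[0])))
f3=lambda l:np.array(l)/4+[405,195]-0.4
print('clamp',back(c,f3([(190,247)]),.065))
q=back(c,f3([(62,25),(30,330),(480,378)]),.05);print(q)
for a,b in((0,1),(1,2)):
    v=q[b]-q[a];print(np.degrees(np.arctan2(v[1],v[0])))
print('spool,jar',back(c,[(162,168),(128,237)],.045))
print('sd tip, brush end', back(c,[(138,324),(178,257),(372,153)],.01))
E
```

```text
centre [0.56458738 0.07168628 0.03      ] nut [[0.564174   0.07140276 0.084     ]]
[0.09535459 0.09528309 0.09469915 0.09516579 0.09532998 0.09506296] [   6.81241567  -53.11050205 -113.24413078 -173.13239585  127.16798783
   66.71906163]
bigtop [[0.60158445 0.1589091  0.064     ]]
edge -137.09127585638848
edge 135.20313986580808
corner 0.1132248498850068 -135.2325585494064
clamp [[ 0.45030846 -0.27305077  0.065     ]]
[[ 0.58234425 -0.20500563  0.05      ]
 [ 0.40343726 -0.18354745  0.05      ]
 [ 0.37872293 -0.4409097   0.05      ]]
173.16059310355215
-95.48525556891141
spool,jar [[0.65482849 0.40045962 0.045     ]
 [0.48957652 0.47060303 0.045     ]]
sd tip, brush end [[ 0.29188886  0.44609197  0.01      ]
 [ 0.44908983  0.360887    0.01      ]
 [ 0.7091255  -0.09739688  0.01      ]]
```

Plan: the carousel axis is at (0.5645, 0.0715) with its front at 180°, and the big can is at about 67°, so the tray must turn +113°. I'll drag the rim with shut fingers, tool x pointing inward, along the arc from φ≈123° to 236°.

```bash
P="python3 -m pendant"
$P '[-0.2,-0.09,0,0,0,0.2,1, -0.4,-0.18,0,0,0,0.4,1, -0.6,-0.27,0,0,0,0.7,1, -0.814,-0.36,0,0,0,1,1, -0.814,-0.36,0,0,0,1,1, -0.814,-0.36,0,0,0,1,1, -0.814,-0.36,0,0,0,1,1, -0.814,-0.36,0,0,0,1,1, -0.814,-0.36,0,0,0,1,1, -0.814,-0.36,0,0,0,1,1]' 20
$P '[0,0,0,0,0,1,1, 0,0,0,0,0,1,1, 0,0,0,0,0,1,1, 0,0,0,0,0,1,1, 0,0,0,0,0,1,1, 0,0,0,0,0,1,1]'
$P '[0,0,0,0,0,1,1, 0,0,0,0,0,1,1, 0,0,0,0,0,1,1, 0,0,0,0,0,1,1, 0,0,0,0,0,1,1, 0,0,0,0,0,1,1]'
$P '[0,0,0,0,0,1,1, 0,0,0,0,0,1,1, 0,0,0,0,0,1,1, 0,0,0,0,0,1,1, 0,0,0,0,0,1,1, 0,0,0,0,0,1,1]'
$P '[0,0,0,0,0,0.97,1, 0,0,0,0,0,0.97,1, 0,0,0,0,0,0.97,1, 0,0,0,0,0,0.97,1, 0,0,0,0,0,0.97,1, 0,0,0,0,0,0.97,1]'
```

```text
time_s: 1.1
eef_pos: [0.4723, 0.2156, 0.2385]
orientation: [-3.141, 0.001, 2.122]
wrist_force: [-0.8, 0.4, -0.5]
finger_gap: 0.0
grasp_force: 0.0
time_s: 1.7
eef_pos: [0.4687, 0.2191, 0.2391]
orientation: [-3.141, 0.0, 1.335]
wrist_force: [1.0, -0.2, 0.0]
finger_gap: 0.0002
grasp_force: 0.0
time_s: 2.3
eef_pos: [0.4687, 0.2191, 0.2391]
orientation: [-3.141, 0.001, 0.55]
wrist_force: [0.2, -0.6, -0.7]
finger_gap: -0.0003
grasp_force: 0.0
time_s: 2.9
eef_pos: [0.4856, 0.103, 0.2391]
orientation: [-2.996, 0.02, 0.12]
wrist_force: [0.2, -0.3, -0.1]
finger_gap: -0.0002
grasp_force: 0.0
time_s: 3.5
eef_pos: [0.4577, -0.0244, 0.2394]
orientation: [-2.852, 0.131, -0.245]
wrist_force: [1.2, -0.5, -0.3]
finger_gap: -0.0
grasp_force: 0.0
```

```bash
python3 -c "
from station import telemetry
s=telemetry.observe();print(s['joint_positions'],s['eef_pos'],s['orientation'])"
```

```text
[-0.24600179  0.2304136  -0.05364846  1.41826642  0.28935936  3.14098188] [ 0.45768276 -0.02442386  0.23939595] [-2.8521559   0.13135786 -0.24541133]
```

```bash
P="python3 -m pendant"
$P '[0,0,0,0,0,-1,1, 0,0,0,0,0,-1,1, 0,0,0,0,0,-1,1, 0,0,0,0,0,-1,1, 0,0,0,0,0,-1,1, 0,0,0,0,0,-1,1]'
$P '[0,0,0,0,0,-1,1, 0,0,0,0,0,-1,1, 0,0,0,0,0,-1,1, 0,0,0,0,0,-1,1, 0,0,0,0,0,-1,1, 0,0,0,0,0,-1,1]'
python3 -c "
from station import telemetry
s=telemetry.observe();print(s['joint_positions'],s['eef_pos'],s['orientation'])"
```

```text
time_s: 4.1
eef_pos: [0.4579, -0.0236, 0.2396]
orientation: [-2.844, -0.11, 0.513]
wrist_force: [0.4, 0.6, -0.9]
finger_gap: 0.0002
grasp_force: 0.0
time_s: 4.7
eef_pos: [0.4579, -0.0236, 0.2396]
orientation: [-3.007, -0.287, 1.295]
wrist_force: [0.2, -0.4, 0.4]
finger_gap: -0.0001
grasp_force: 0.0
[-0.24363652  0.23002967 -0.05347122  1.41797234  0.28875728  1.56437965] [ 0.45789629 -0.0235632   0.23955976] [-3.00721426 -0.28709111  1.29509914]
```

```bash
cat >> h.py <<'E'
def go(p,yaw,s=None):
    s=s or telemetry.observe();A=R.from_euler('xyz',s['orientation']);B=R.from_euler('xyz',[np.pi,0,yaw])
    print(np.round(A.inv().apply(np.array(p)-s['eef_pos'])/.5,4),np.round((A.inv()*B).as_rotvec()/(np.pi/4),4))
E
python3 -c "
from h import *
go([.4692,.2183,.239],2.147)"
```

```text
[ 0.452  -0.0909  0.1481] [-0.004  -0.4144 -1.0509]
```

```bash
P="python3 -m pendant"
$P '[0.452,-0.0909,0.1481,-0.004,-0.4,-1,1, 0.452,-0.0909,0.1481,-0.004,-0.4,-1,1, 0.452,-0.0909,0.1481,-0.004,-0.4,-1,1, 0.452,-0.0909,0.1481,-0.004,-0.4,-1,1, 0.452,-0.0909,0.1481,-0.004,-0.4,-1,1, 0.452,-0.0909,0.1481,-0.004,-0.4,-1,1, 0.452,-0.0909,0.1481,-0.004,-0.4,-1,1]'
python3 -c "
from h import *
go([.4692,.2183,.10],2.147)
print(telemetry.observe()['joint_positions'])"
```

```text
time_s: 5.4
eef_pos: [0.4698, 0.2199, 0.2387]
orientation: [-3.138, -0.011, 2.107]
wrist_force: [-0.1, -0.6, -0.1]
finger_gap: -0.0001
grasp_force: 0.0
[-0.0052 -0.0016  0.2774] [-0.0048 -0.0144 -0.0505]
[0.43133172 0.25668884 0.02033975 1.33955979 0.01075865 1.46556445]
```

```bash
P="python3 -m pendant"
$P '[-0.0052,-0.0016,0.2774,-0.0048,-0.0144,-0.0505,1, -0.0052,-0.0016,0.2774,-0.0048,-0.0144,-0.0505,1, -0.0052,-0.0016,0.2774,-0.0048,-0.0144,-0.0505,1, -0.0052,-0.0016,0.2774,-0.0048,-0.0144,-0.0505,1, -0.0052,-0.0016,0.3,-0.0048,-0.0144,-0.0505,1, -0.0052,-0.0016,0.36,-0.0048,-0.0144,-0.0505,1, -0.0052,-0.0016,0.41,-0.0048,-0.0144,-0.0505,1, -0.0052,-0.0016,0.436,-0.0048,-0.0144,-0.0505,1, -0.0052,-0.0016,0.438,-0.0048,-0.0144,-0.0505,1, -0.0052,-0.0016,0.438,-0.0048,-0.0144,-0.0505,1]'
python3 -c "
from h import *
go([.5645+.160*np.cos(2.147),.0715+.160*np.sin(2.147),.019],2.147)"
```

```text
time_s: 6.4
eef_pos: [0.4708, 0.2173, 0.0216]
orientation: [3.139, -0.001, 2.14]
wrist_force: [1.0, -0.9, -0.2]
finger_gap: -0.0003
grasp_force: 0.0
[-0.0267 -0.0015  0.0052] [ 0.0036 -0.0007 -0.0091]
```

```bash
P="python3 -m pendant"
$P '[-0.005,0,0,0,0,0,1, -0.01,0,0.003,0.002,0,-0.005,1, -0.014,0,0.005,0.004,0,-0.009,1, -0.018,0,0.005,0.004,0,-0.009,1, -0.02,0,0.005,0.004,0,-0.009,1, -0.02,0,0.005,0.004,0,-0.009,1]'
$P '[-0.0016,0,0,0,0,0,1, -0.0032,0,0,0,0,0,1, -0.0048,0,0,0,0,0,1]'
$P '[-0.0016,0,0,0,0,0,1, -0.0032,0,0,0,0,0,1, -0.0048,0,0,0,0,0,1]'
python3 -c "
from h import *
s=telemetry.observe();d=s['eef_pos'][:2]-np.array([.5645,.0715]);print(np.hypot(*d),s['eef_pos'][2])"
```

```text
time_s: 7.0
eef_pos: [0.4751, 0.2085, 0.0176]
orientation: [-3.139, -0.001, 2.148]
wrist_force: [0.6, -0.6, -0.3]
finger_gap: 0.0
grasp_force: 0.0
time_s: 7.3
eef_pos: [0.4763, 0.2066, 0.0176]
orientation: [-3.139, -0.001, 2.148]
wrist_force: [0.2, 0.4, 0.3]
finger_gap: 0.0003
grasp_force: 0.0
time_s: 7.6
eef_pos: [0.4777, 0.2046, 0.0176]
orientation: [-3.139, -0.001, 2.148]
wrist_force: [-0.4, 0.1, -0.2]
finger_gap: 0.0003
grasp_force: 0.0
0.1588860411802247 0.017590322084732452
```

```bash
P="python3 -m pendant"
$P '[-0.0016,0,0,0,0,0,1, -0.0032,0,0,0,0,0,1, -0.0048,0,0,0,0,0,1]'
$P '[-0.0014,0,0,0,0,0,1, -0.0028,0,0,0,0,0,1, -0.0028,0,0,0,0,0,1]'
```

```text
time_s: 7.9
eef_pos: [0.479, 0.2026, 0.0176]
orientation: [-3.139, -0.001, 2.148]
wrist_force: [-0.0, -0.4, -0.1]
finger_gap: 0.0002
grasp_force: 0.0
time_s: 8.2
eef_pos: [0.4797, 0.2013, 0.0175]
orientation: [-3.139, -0.001, 2.148]
wrist_force: [-0.5, -0.6, -0.9]
finger_gap: -0.0005
grasp_force: 0.0
```

```bash
P="python3 -m pendant"
$P '[-0.0014,0,0,0,0,0,1, -0.0028,0,0,0,0,0,1, -0.0028,0,0,0,0,0,1]'
```

```text
time_s: 8.5
eef_pos: [0.4805, 0.2002, 0.0176]
orientation: [-3.139, -0.001, 2.148]
wrist_force: [0.0, 0.7, -0.5]
finger_gap: -0.0002
grasp_force: 0.0
```

```bash
cat > g.py <<'E'
# exits 1 once the horizontal force exceeds the limit
import sys,numpy as np
from station import telemetry
s=telemetry.observe();f=np.hypot(*s['wrist_force'][:2]);sys.exit(int(f>float(sys.argv[1])))
E
P="python3 -m pendant"; G="python3 g.py 2.5"
$P '[-0.0013,0,0,0,0,0,1, -0.0024,0,0,0,0,0,1]' && $G && $P '[-0.0013,0,0,0,0,0,1, -0.0024,0,0,0,0,0,1]' && $G && $P '[-0.0013,0,0,0,0,0,1, -0.0024,0,0,0,0,0,1]' && $G && $P '[-0.0013,0,0,0,0,0,1, -0.0024,0,0,0,0,0,1]' && $G &&  $P '[-0.0013,0,0,0,0,0,1, -0.0024,0,0,0,0,0,1]'
```

```text
time_s: 8.7
eef_pos: [0.4812, 0.1992, 0.0176]
orientation: [-3.139, -0.001, 2.148]
wrist_force: [-0.0, 0.3, 0.1]
finger_gap: 0.0002
grasp_force: 0.0
time_s: 8.9
eef_pos: [0.4818, 0.1982, 0.0176]
orientation: [-3.139, -0.001, 2.148]
wrist_force: [-0.0, -0.2, 0.3]
finger_gap: -0.0002
grasp_force: 0.0
time_s: 9.1
eef_pos: [0.4825, 0.1972, 0.0176]
orientation: [-3.139, -0.001, 2.148]
wrist_force: [-0.8, 0.3, 0.2]
finger_gap: -0.0003
grasp_force: 0.0
time_s: 9.3
eef_pos: [0.4826, 0.1969, 0.0176]
orientation: [-3.139, -0.002, 2.149]
wrist_force: [-6.0, 8.5, 1.6]
finger_gap: 0.0002
grasp_force: 5.3
```

Contact is at r≈150 mm from the axis (TCP) with about 10 N. Now I'll drag along the arc.

```bash
P="python3 -m pendant"
$P '[0,-0.0026,0,0,0,-0.0111,1, -0.0001,-0.0078,0,0,0,-0.0333,1, -0.0003,-0.013,0,0,0,-0.0556,1, -0.0006,-0.0182,0,0,0,-0.0778,1, -0.0009,-0.0234,0,0,0,-0.1,1, -0.0011,-0.026,0,0,0,-0.1111,1]'
cat > r.py <<'E'
from h import *
s=telemetry.observe();d=s['eef_pos'][:2]-np.array([.5645,.0715]);a=np.arctan2(d[1],d[0])%(2*np.pi);u=np.array([np.cos(a),np.sin(a)]);f=s['wrist_force'][:2]
print('r',np.hypot(*d),'phi',np.degrees(a),'yaw',np.degrees(s['orientation'][2])%360,'Fr',f@u,'Ft',f@[-u[1],u[0]])
E
python3 r.py
```

```text
time_s: 9.9
eef_pos: [0.4718, 0.1894, 0.0176]
orientation: [-3.14, -0.003, 2.237]
wrist_force: [-3.9, 8.3, 1.1]
finger_gap: 0.0001
grasp_force: 4.6
r 0.14999606113725963 phi 128.16753601680279 yaw 128.1520728022013 Fr 8.951842623069428 Ft -2.0882525570855406
```

```bash
P="python3 -m pendant"
$P '[-0.0001,-0.0063,0,0,0,-0.0267,1, -0.0003,-0.0125,0,0,0,-0.0533,1, -0.0006,-0.0188,0,0,0,-0.08,1, -0.001,-0.025,0,0,0,-0.1067,1, -0.0016,-0.0312,0,0,0,-0.1333,1, -0.0024,-0.0374,0,0,0,-0.16,1, -0.0032,-0.0436,0,0,0,-0.1867,1, -0.0042,-0.0498,0,0,0,-0.2133,1, -0.0053,-0.056,0,0,0,-0.24,1, -0.0065,-0.0621,0,0,0,-0.2667,1]'
python3 r.py
```

```text
time_s: 10.9
eef_pos: [0.4487, 0.1679, 0.0175]
orientation: [-3.14, -0.005, 2.447]
wrist_force: [-9.0, 10.4, 3.4]
finger_gap: 0.0001
grasp_force: 6.8
r 0.15062643867643463 phi 140.22595947000366 yaw 140.17996134343366 Fr 13.579510202439582 Ft -2.243879789763699
```

```bash
P="python3 -m pendant"
$P '[0.0006,-0.0063,0,0,0,-0.0267,1, 0.0008,-0.0125,0,0,0,-0.0533,1, 0.0007,-0.0188,0,0,0,-0.08,1, 0.0005,-0.025,0,0,0,-0.1067,1, 0,-0.0312,0,0,0,-0.1333,1, -0.0006,-0.0374,0,0,0,-0.16,1, -0.0013,-0.0436,0,0,0,-0.1867,1, -0.0022,-0.0498,0,0,0,-0.2133,1, -0.0032,-0.056,0,0,0,-0.24,1, -0.0043,-0.0621,0,0,0,-0.2667,1]'
python3 r.py
```

```text
time_s: 11.9
eef_pos: [0.4305, 0.1422, 0.0175]
orientation: [-3.14, -0.004, 2.656]
wrist_force: [-7.1, 5.8, 3.0]
finger_gap: -0.0002
grasp_force: 4.9
r 0.15148928314661 phi 152.20062984432656 yaw 152.16143411385087 Fr 8.932835088790249 Ft -1.7932091396422778
```

```bash
P="python3 -m pendant"
$P '[0.0001,-0.0063,0,0,0,-0.0267,1, 0,-0.0125,0,0,0,-0.0533,1, -0.0001,-0.0188,0,0,0,-0.08,1, -0.0004,-0.025,0,0,0,-0.1067,1, -0.0008,-0.0312,0,0,0,-0.1333,1, -0.0014,-0.0374,0,0,0,-0.16,1, -0.0021,-0.0436,0,0,0,-0.1867,1, -0.0029,-0.0498,0,0,0,-0.2133,1, -0.0038,-0.056,0,0,0,-0.24,1, -0.0049,-0.0621,0,0,0,-0.2667,1]'
python3 r.py
python3 - <<'E'
from h import *
im=imaging.capture('top');cv2.imwrite('pics/t1.png',cv2.resize(im[145:275,235:365],(520,520),interpolation=cv2.INTER_CUBIC))
E
```

```text
time_s: 12.9
eef_pos: [0.418, 0.1133, 0.0175]
orientation: [-3.14, -0.004, 2.865]
wrist_force: [-9.0, 3.8, 4.4]
finger_gap: 0.0001
grasp_force: 4.6
r 0.15236505658229726 phi 164.06329619580106 yaw 164.15519101232712 Fr 9.654504461519666 Ft -1.1779371382113437
```

View pics/t1.png

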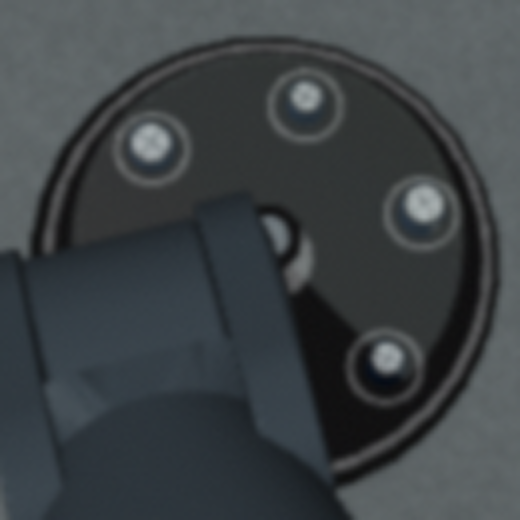

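The tray is turning; collars are visible at crop (305,105), (152,148), (420,213) and (385,367). I'll measure its angle.

Run:
```python
from h import *
c=cam('top')
col=back(c,np.array([(305,105),(152,148),(420,213),(385,367)])/4+[235,145]-.4,.03);d=col[:,:2]-[.5645,.0715]
print(np.hypot(*d.T),np.degrees(np.arctan2(d[:,1],d[:,0])))
```

```text
[0.09462778 0.09507588 0.093591   0.09521306] [ -12.71779408   47.0443762   -73.02116522 -133.2774313 ]
```

```bash
P="python3 -m pendant"
$P '[0.0001,-0.0063,0,0,0,-0.0267,1, 0,-0.0125,0,0,0,-0.0533,1, -0.0001,-0.0188,0,0,0,-0.08,1, -0.0004,-0.025,0,0,0,-0.1067,1, -0.0008,-0.0312,0,0,0,-0.1333,1, -0.0014,-0.0374,0,0,0,-0.16,1, -0.0021,-0.0436,0,0,0,-0.1867,1, -0.0029,-0.0498,0,0,0,-0.2133,1, -0.0038,-0.056,0,0,0,-0.24,1, -0.0049,-0.0621,0,0,0,-0.2667,1]'
python3 r.py
```

```text
time_s: 13.95
eef_pos: [0.4116, 0.0826, 0.0175]
orientation: [-3.141, -0.005, 3.074]
wrist_force: [-9.0, 2.1, 5.8]
finger_gap: -0.0002
grasp_force: 4.8
r 0.153328802414431 phi 175.85260401687535 yaw 176.14555218918144 Fr 9.161442383687861 Ft -1.480384281034646
```

```bash
P="python3 -m pendant"
$P '[0.0001,-0.0065,0,0,0,-0.0267,1, 0,-0.0129,0,0,0,-0.0533,1, -0.0001,-0.0194,0,0,0,-0.08,1, -0.0004,-0.0258,0,0,0,-0.1067,1, -0.0008,-0.0322,0,0,0,-0.1333,1, -0.0014,-0.0386,0,0,0,-0.16,1, -0.0021,-0.045,0,0,0,-0.1867,1, -0.0029,-0.0514,0,0,0,-0.2133,1, -0.0038,-0.0577,0,0,0,-0.24,1, -0.0049,-0.064,0,0,0,-0.2667,1]'
python3 r.py
```

```text
time_s: 14.95
eef_pos: [0.4117, 0.0503, 0.0175]
orientation: [-3.141, -0.005, -3.0]
wrist_force: [-11.1, -0.5, 6.7]
finger_gap: 0.0005
grasp_force: 5.1
r 0.15425478617034552 phi 187.8910782051807 yaw 188.13891987327338 Fr 11.079439027424584 Ft -1.0790339266775768
```

```bash
P="python3 -m pendant"
$P '[0.0004,-0.0065,-0.0003,0,0,-0.0267,1, 0.0005,-0.0129,-0.0006,0,0,-0.0533,1, 0.0005,-0.0194,-0.0006,0,0,-0.08,1, 0.0002,-0.0258,-0.0006,0,0,-0.1067,1, -0.0002,-0.0322,-0.0006,0,0,-0.1333,1, -0.0008,-0.0386,-0.0006,0,0,-0.16,1, -0.0015,-0.045,-0.0006,0,0,-0.1867,1, -0.0023,-0.0514,-0.0006,0,0,-0.2133,1, -0.0032,-0.0577,-0.0006,0,0,-0.24,1, -0.0043,-0.064,-0.0006,0,0,-0.2667,1]'
python3 r.py
```

```text
time_s: 15.95
eef_pos: [0.4185, 0.0189, 0.0176]
orientation: [3.141, -0.005, -2.79]
wrist_force: [-6.4, -0.2, 0.1]
finger_gap: 0.0
grasp_force: 3.5
r 0.15522520095850942 phi 199.8179316653137 yaw 200.13146104954967 Fr 6.10685859276173 Ft -1.9651291813239844
```

```bash
P="python3 -m pendant"
$P '[0,-0.0065,0,0,0,-0.0267,1, -0.0001,-0.013,0,0,0,-0.0533,1, -0.0003,-0.0195,0,0,0,-0.08,1, -0.0006,-0.026,0,0,0,-0.1067,1, -0.001,-0.0325,0,0,0,-0.1333,1, -0.0016,-0.0389,0,0,0,-0.16,1, -0.0023,-0.0453,0,0,0,-0.1867,1, -0.0031,-0.0517,0,0,0,-0.2133,1, -0.004,-0.0581,0,0,0,-0.24,1, -0.0051,-0.0644,0,0,0,-0.2667,1]'
python3 r.py
```

```text
time_s: 16.95
eef_pos: [0.4318, -0.0107, 0.0176]
orientation: [3.14, -0.005, -2.581]
wrist_force: [-8.4, -2.4, 2.8]
finger_gap: -0.0003
grasp_force: 4.3
r 0.1560754967938073 phi 211.77001482955225 yaw 212.11883351010115 Fr 8.382080888335436 Ft -2.425384684063822
```

```bash
P="python3 -m pendant"
$P '[0.0001,-0.0065,0,0,0,-0.0267,1, 0.0001,-0.013,0,0,0,-0.0533,1, -0.0001,-0.0195,0,0,0,-0.08,1, -0.0004,-0.026,0,0,0,-0.1067,1, -0.0008,-0.0325,0,0,0,-0.1333,1, -0.0013,-0.0389,0,0,0,-0.16,1, -0.002,-0.0453,0,0,0,-0.1867,1, -0.0028,-0.0517,0,0,0,-0.2133,1, -0.0037,-0.0581,0,0,0,-0.24,1, -0.0048,-0.0644,0,0,0,-0.2667,1]'
python3 r.py
python3 - <<'E'
from h import *
im=imaging.capture('top');cv2.imwrite('pics/t2.png',cv2.resize(im[145:275,235:365],(520,520),interpolation=cv2.INTER_CUBIC))
E
```

```text
time_s: 17.95
eef_pos: [0.4511, -0.0368, 0.0176]
orientation: [3.139, -0.005, -2.372]
wrist_force: [-8.1, -4.4, 0.7]
finger_gap: 0.0
grasp_force: 4.4
r 0.1567973415717294 phi 223.70153700918002 yaw 224.11290918112314 Fr 8.920397527525415 Ft -2.453102801962233
```

View pics/t2.png

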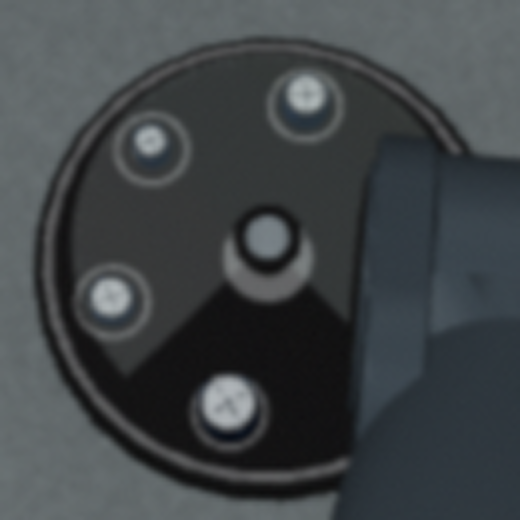

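```bash
P="python3 -m pendant"
$P '[0.0001,-0.0065,0,0,0,-0.0267,1, 0.0001,-0.013,0,0,0,-0.0533,1, -0.0001,-0.0195,0,0,0,-0.08,1, -0.0004,-0.026,0,0,0,-0.1067,1, -0.0008,-0.0325,0,0,0,-0.1333,1, -0.0013,-0.0389,0,0,0,-0.16,1, -0.002,-0.0453,0,0,0,-0.1867,1, -0.0028,-0.0517,0,0,0,-0.2133,1, -0.0037,-0.0581,0,0,0,-0.24,1, -0.0048,-0.0644,0,0,0,-0.2667,1, -0.0061,-0.0705,0,0,0,-0.291,1, -0.0066,-0.072,0,0,0,-0.298,1, -0.0066,-0.072,0,0,0,-0.298,1]'
python3 r.py
$P '[0.002,0,0,0,0,0,1, 0.006,0,0,0,0,0,1, 0.02,0,0,0,0,0,1, 0.05,0,0,0,0,0,1, 0.08,0,0,0,0,0,0, 0.1,0,-0.05,0,0,0,-0.4, 0.1,0,-0.15,0,0,0,-0.4, 0.1,0,-0.25,0,0,0,-0.4, 0.1,0,-0.25,0,0,0,-0.4]'
python3 -c "
from h import *
go([.5645-.095-.01,.0715,.16],np.pi)
print(telemetry.observe()['joint_positions'])"
```

```text
time_s: 19.3
eef_pos: [0.479, -0.0608, 0.0177]
orientation: [3.139, -0.005, -2.139]
wrist_force: [-5.4, -7.5, -0.9]
finger_gap: -0.0001
grasp_force: 4.8
r 0.15746088312988396 phi 237.1292477888097 yaw 237.46436516343334 Fr 9.224999698323703 Ft -0.4686679145356834
time_s: 20.2
eef_pos: [0.4558, -0.1036, 0.149]
orientation: [-3.135, 0.001, -2.139]
wrist_force: [0.7, -0.4, -2.2]
finger_gap: 0.0597
grasp_force: 0.0
[-0.2991  0.182  -0.0229] [-0.0071  0.0054  1.2764]
[-0.22254372  0.17817021 -0.30927726  1.07676996 -0.00132003 -1.22505045]
```

```bash
P="python3 -m pendant"
$P '[-0.1,0.06,-0.0229,-0.003,0.004,0.2,-0.4, -0.2,0.12,-0.0229,-0.003,0.004,0.4,-0.4, -0.2991,0.182,-0.0229,-0.006,0.004,0.6,-0.4, -0.2991,0.182,-0.0229,-0.006,0.004,0.8,-0.4, -0.2991,0.182,-0.0229,-0.006,0.004,1,-0.4, -0.2991,0.182,-0.0229,-0.006,0.004,1,-0.4, -0.2991,0.182,-0.0229,-0.006,0.004,1,-0.4]'
python3 -c "
from h import *
go([.5645-.095,.0715,.13],np.pi)"
```

```text
time_s: 20.9
eef_pos: [0.4568, 0.0727, 0.1542]
orientation: [3.139, -0.007, -2.925]
wrist_force: [1.2, -0.2, -0.6]
finger_gap: 0.0599
grasp_force: 0.0
[-0.0247 -0.0079  0.0482] [ 0.0025 -0.0096  0.2754]
```

```bash
P="python3 -m pendant"
$P '[-0.0247,-0.0079,0.0482,0.0025,-0.0096,0.2754,-0.4, -0.0247,-0.0079,0.0482,0.0025,-0.0096,0.2754,-0.4, -0.0247,-0.0079,0.0482,0.0025,-0.0096,0.2754,-0.4, -0.0247,-0.0079,0.0482,0.0025,-0.0096,0.2754,-0.4]'
python3 - <<'E'
from h import *
s=telemetry.observe();im=imaging.capture('wrist');cv2.imwrite('pics/w1.png',im)
c=cam('wrist',s);np.save('w1.npy',np.r_[s['eef_pos'],s['orientation']])
print(s['eef_pos'],s['orientation'],proj(c,[[.4695,.0715,.064],[.4695,.0715,.024],[.5645,.0715,.084]]))
E
```

```text
time_s: 21.3
eef_pos: [0.4699, 0.0714, 0.1304]
orientation: [3.141, 0.0, -3.136]
wrist_force: [0.5, 0.2, -0.3]
finger_gap: 0.0601
grasp_force: 0.0
[0.46985726 0.07140886 0.13043326] [ 3.14146782e+00  3.52066383e-04 -3.13611368e+00] [[323.58721282 254.26312114]
 [323.42612539 235.08436798]
 [322.78187704 398.24034177]]
```

View pics/w1.png

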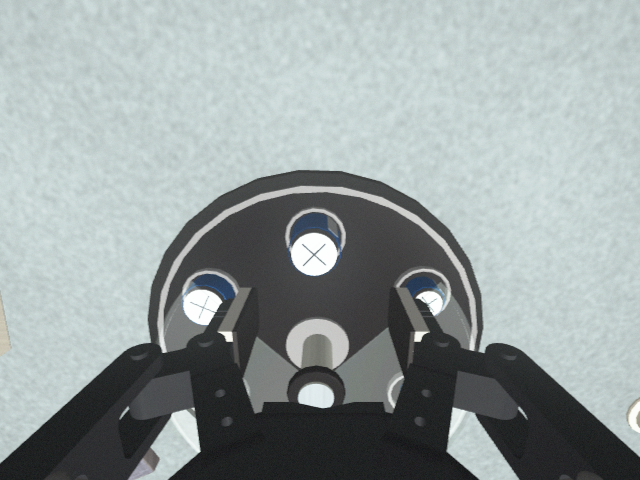

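The big can's top is at (315,254), between the fingers, and the nut's top is at about (316,396).

Run:
```python
from h import *
v=np.load('w1.npy');s=dict(eef_pos=v[:3],orientation=v[3:]);c=cam('wrist',s)
print(back(c,[(315,254)],.064),back(c,[(316,396)],.084))
b=back(c,[(315,254)],.064)[0]
go([b[0],b[1],.0475],np.pi,s); go([b[0],b[1],.0475],np.pi)
```

```text
[[0.46934915 0.06602441 0.064     ]] [[0.56266849 0.06697898 0.084     ]]
[ 0.0011 -0.0108  0.1659] [0.0002 0.0004 0.007 ]
[ 0.0014 -0.0111  0.1661] [0.0002 0.0009 0.0063]
```

The wrist view and the drift in push radius both put the axis at y≈0.067, so I'll trust the wrist camera. The can is at (0.469, 0.066), and I'll grasp it there.

```bash
P="python3 -m pendant"
$P '[0.0014,-0.0111,0.06,0,0,0.006,-0.4, 0.0014,-0.0111,0.1,0,0,0.006,-0.4, 0.0014,-0.0111,0.13,0,0,0.006,-0.4, 0.0014,-0.0111,0.15,0,0,0.006,-0.4, 0.0014,-0.0111,0.16,0,0,0.006,-0.4, 0.0014,-0.0111,0.166,0,0,0.006,-0.4, 0.0014,-0.0111,0.166,0,0,0.006,-0.4]'
$P '[0,0,0,0,0,0,0, 0,0,0,0,0,0,0.3, 0,0,0,0,0,0,0.6, 0,0,0,0,0,0,1, 0,0,0,0,0,0,1, 0,0,0,0,0,0,1]' 30
```

```text
time_s: 22.05
eef_pos: [0.4695, 0.0665, 0.0475]
orientation: [3.141, 0.001, 3.139]
wrist_force: [0.7, 0.5, -0.3]
finger_gap: 0.0596
grasp_force: 0.0
time_s: 22.65
eef_pos: [0.4696, 0.0666, 0.0479]
orientation: [3.141, 0.001, 3.139]
wrist_force: [-1.4, -0.2, 5.1]
finger_gap: 0.0339
grasp_force: 29.3
```

```bash
P="python3 -m pendant"
$P '[0,0,-0.004,0,0,0,1, 0,0,-0.02,0,0,0,1, 0,0,-0.06,0,0,0,1, 0,0,-0.12,0,0,0,1, 0,0,-0.18,0,0,0,1, 0,0,-0.18,0,0,0,1]'
python3 -c "
from h import *
go([.449,-.277,.135],np.pi)"
```

```text
time_s: 23.25
eef_pos: [0.4713, 0.0668, 0.1414]
orientation: [3.141, 0.006, 3.139]
wrist_force: [0.9, -0.6, -2.4]
finger_gap: 0.0338
grasp_force: 30.0
[ 0.0427 -0.6878  0.0118] [ 0.0012  0.0078 -0.0036]
```

```bash
P="python3 -m pendant"
$P '[0.005,-0.06,0,0,0.004,0,1, 0.01,-0.15,0,0,0.008,0,1, 0.015,-0.24,0,0,0.008,0,1, 0.02,-0.33,0,0,0.008,0,1, 0.025,-0.42,0,0,0.008,0,1, 0.03,-0.51,0,0,0.008,0,1, 0.035,-0.6,0,0,0.008,0,1, 0.042,-0.66,0,0,0.008,0,1, 0.0427,-0.685,0.006,0,0.008,0,1, 0.0427,-0.6878,0.0118,0,0.008,0,1, 0.0427,-0.6878,0.0118,0,0.008,0,1, 0.0427,-0.6878,0.0118,0,0.008,0,1]'
python3 - <<'E'
from h import *
s=telemetry.observe();im=imaging.capture('wrist');cv2.imwrite('pics/w2.png',im)
c=cam('wrist',s);np.save('w2.npy',np.r_[s['eef_pos'],s['orientation']])
p=s['eef_pos'];print(p,s['orientation'],proj(c,[[p[0],p[1],p[2]-.0235],[p[0],p[1],.065],[p[0],p[1],.05]]))
E
```

```text
time_s: 24.45
eef_pos: [0.4469, -0.2761, 0.1312]
orientation: [3.141, -0.006, 3.14]
wrist_force: [0.0, -0.6, -1.3]
finger_gap: 0.0341
grasp_force: 30.1
[ 0.44694492 -0.27609469  0.13120094] [ 3.14097398 -0.00637727  3.13987799] [[323.63374157 285.09830314]
 [323.3892703  255.56697283]
 [323.32403458 247.68671127]]
```

View pics/w2.png

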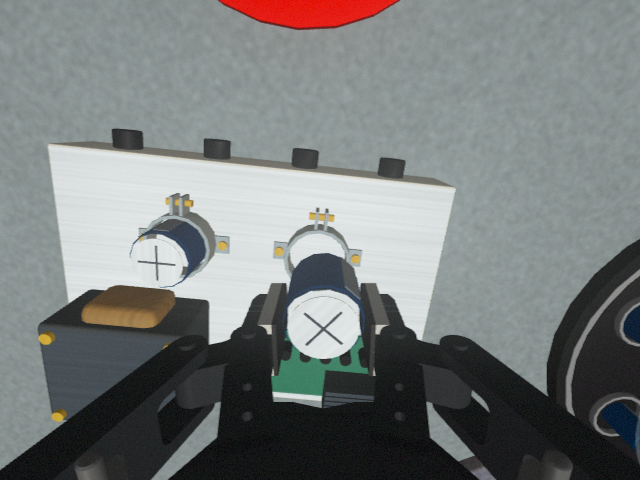

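Run:
```python
import cv2
im=cv2.imread('pics/w2.png');cv2.imwrite('pics/w2c.png',cv2.resize(im[200:366,250:390],None,fx=5,fy=5,interpolation=cv2.INTER_CUBIC)[:600])
```

```text
(no output)
```

View pics/w2c.png

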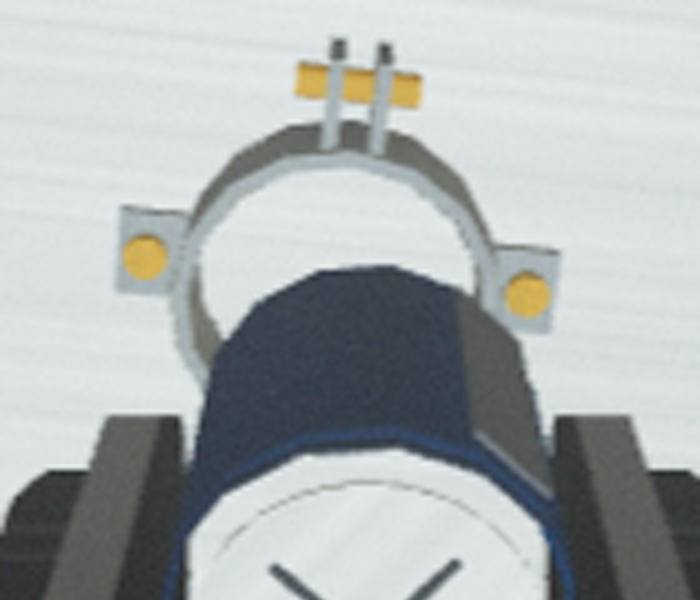

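```bash
cat > fit.py <<'E'
from h import *
from scipy.optimize import least_squares
v=np.load('w2.npy');s=dict(eef_pos=v[:3],orientation=v[3:]);c=cam('wrist',s)
px=lambda l:np.array(l)/5+[250,200]-.4
def fit(l,z,r):
    q=back(c,px(l),z)[:,:2];o=least_squares(lambda p:np.hypot(*(q-p).T)-r,q.mean(0)+[.01,0]);return o.x,np.round(o.fun*1e3,1)
print('inner',fit([(335,165),(240,190),(205,225),(195,275),(440,190),(468,235),(476,275)],.065,.019))
print('outer',fit([(335,152),(215,200),(190,240),(176,300),(180,345),(455,185),(485,230),(497,275)],.065,.0215))
for z in(.106,.1077,.109):print('capbot',fit([(325,270),(400,267),(255,310),(465,292),(225,345),(522,345),(287,285)],z,.0175))
print('captop',fit([(190,535),(260,475),(300,455),(390,449),(455,470),(530,512)],.1477,.0175))
E
python3 fit.py; python3 -c "
from h import *;s=telemetry.observe();print(s['eef_pos'],s['orientation'])"
```

```text
inner (array([ 0.44986591, -0.28031012]), array([-0.8,  0.2,  0.5, -0.7,  0.9, -0. , -0.8]))
outer (array([ 0.45114754, -0.27973541]), array([-0.3,  0.2, -0.2, -0.4, -0.2,  0.7, -0.2, -1. ]))
capbot (array([ 0.44715213, -0.275838  ]), array([ 0.1, -0. , -0.1, -0.2,  0. ,  0.1,  0.1]))
capbot (array([ 0.44656214, -0.2758435 ]), array([ 0.1,  0. , -0.1, -0.2, -0.1,  0.1,  0.1]))
capbot (array([ 0.44611067, -0.27584786]), array([ 0.2,  0. , -0.1, -0.2, -0.1,  0. ,  0.1]))
captop (array([ 0.44693872, -0.27642695]), array([-0.2, -0. ,  0.3,  0.1, -0.4,  0. ]))
[ 0.44707721 -0.27614446  0.13138678] [ 3.14119975 -0.00606153  3.14012105]
```

```bash
cat >> fit.py <<'E'
from scipy.ndimage import map_coordinates
g=cv2.cvtColor(cv2.imread('pics/w2.png'),cv2.COLOR_BGR2GRAY).astype(float)
rr=np.arange(.0150,.0255,.0005)
def prof(o,a):
    X=np.c_[o[0]+rr*np.cos(a),o[1]+rr*np.sin(a),np.full(len(rr),.065)];q=proj(c,X);return map_coordinates(g,[q[:,1],q[:,0]],order=1)
o=np.array([.4505,-.280]);print((rr*1e3).round(1))
for d in range(95,300,15):print(d,prof(o,np.radians(d)).astype(int))
E
python3 fit.py|tail -15
```

```text
131 160 200]
200 [227 227 227 227 225 224 221 213 188 178 174 174 136 111 103 105 105 103
 109 185 219]
215 [228 228 227 227 226 226 225 204 182 175 176 172 138 113 103 105 111 152
 201 220 225]
230 [224 225 226 227 227 227 223 206 183 179 176 167 141 114 106 134 188 216
 226 226 227]
245 [226 226 225 225 225 225 226 221 209 186 176 174 171 168 169 175 174 174
 176 179 178]
260 [225 225 225 224 224 192 155 131 135 156 169 171 166 163 170 174 176 178
 178 178 178]
275 [221 220 206 177 139 123 120 125 138 161 171 174 180 204 218 222 221 221
 221 222 223]
290 [ 67  73  83  93 102 109 112 114 123 150 169 178 180 196 213 222 224 224
 224 224 224]
```

```bash
cat >> fit.py <<'E'
pts=[];R0=[]
rr=np.arange(.0150,.0250,.0002)
def cross(p,lo,hi,lev,up):
    for i in range(len(rr)-1):
        if lo<=rr[i]<hi and ((p[i]<lev<=p[i+1]) if up else (p[i]>lev>=p[i+1])):return rr[i]+(lev-p[i])/(p[i+1]-p[i])*2e-4
for it in range(2):
    P=[];I=[]
    for d in range(95,296,5):
        a=np.radians(d);p=prof(o,a);u=np.array([np.cos(a),np.sin(a)])
        k=('i',cross(p,.017,.0205,202,False)) if 135<=d<=250 else ('i',cross(p,.018,.021,148,True))
        l=('o',cross(p,.020,.023,140,False)) if 125<=d<=235 else ('o',cross(p,.020,.023,199,True))
        for t,x in(k,l):
            if x:P.append(o+x*u);I.append((d,t,.019 if t=='i' else .0215))
    P=np.array(P);rad=np.array([i[2] for i in I])
    f=least_squares(lambda q:np.hypot(*(P-q[:2]).T)-rad-q[2],[*o,0],loss='soft_l1',f_scale=2e-4);o=f.x[:2]
    print(f.x)
e=np.hypot(*(P-o).T)-rad-f.x[2]
print([(i[0],i[1],round(x*1e3,1)) for i,x in zip(I,e)])
E
python3 fit.py|tail -3
```

```text
[ 4.51015152e-01 -2.80384355e-01 -2.03003675e-04]
[ 4.50999633e-01 -2.80368291e-01 -2.22486891e-04]
[(95, 'i', np.float64(0.0)), (100, 'i', np.float64(-0.0)), (105, 'i', np.float64(0.1)), (115, 'o', np.float64(1.2)), (120, 'o', np.float64(1.2)), (125, 'o', np.float64(-0.0)), (130, 'o', np.float64(0.0)), (135, 'i', np.float64(-0.3)), (135, 'o', np.float64(-0.1)), (140, 'i', np.float64(0.1)), (140, 'o', np.float64(-0.3)), (145, 'i', np.float64(-0.2)), (145, 'o', np.float64(-0.2)), (150, 'i', np.float64(0.2)), (150, 'o', np.float64(0.0)), (155, 'i', np.float64(0.1)), (155, 'o', np.float64(-0.1)), (160, 'i', np.float64(-0.1)), (160, 'o', np.float64(-0.4)), (165, 'i', np.float64(0.0)), (165, 'o', np.float64(-0.3)), (170, 'i', np.float64(0.2)), (170, 'o', np.float64(-0.1)), (175, 'i', np.float64(0.2)), (175, 'o', np.float64(0.1)), (180, 'i', np.float64(0.1)), (180, 'o', np.float64(-0.2)), (185, 'i', np.float64(0.1)), (185, 'o', np.float64(-0.3)), (190, 'i', np.float64(0.2)), (190, 'o', np.float64(-0.2)), (195, 'i', np.float64(0.4)), (195, 'o', np.float64(0.1)), (200, 'i', np.float64(0.3)),
[... 302 characters left out ...]
', np.float64(-0.1)), (230, 'i', np.float64(-0.1)), (230, 'o', np.float64(-0.2)), (235, 'i', np.float64(0.1)), (235, 'o', np.float64(-0.3)), (240, 'i', np.float64(0.2)), (245, 'i', np.float64(-0.2)), (250, 'i', np.float64(-0.7)), (255, 'i', np.float64(-0.3)), (260, 'i', np.float64(0.2)), (265, 'i', np.float64(0.3)), (265, 'o', np.float64(1.0)), (270, 'i', np.float64(0.0)), (270, 'o', np.float64(0.1)), (275, 'i', np.float64(-0.0)), (275, 'o', np.float64(-0.2)), (280, 'i', np.float64(0.0)), (280, 'o', np.float64(-0.2)), (285, 'i', np.float64(0.4)), (285, 'o', np.float64(-0.0)), (290, 'i', np.float64(0.2)), (290, 'o', np.float64(-0.2)), (295, 'i', np.float64(0.0)), (295, 'o', np.float64(-0.5))]
```

```bash
python3 -c "
from h import *
go([.4512,-.2805,.092],np.pi)"
```

```text
[-0.0087 -0.0087  0.0787] [ 0.0005 -0.0077 -0.0019]
```

```bash
P="python3 -m pendant"
$P '[-0.0087,-0.0087,0.02,0.0005,-0.0077,-0.002,1, -0.0087,-0.0087,0.04,0.0005,-0.0077,-0.002,1, -0.0087,-0.0087,0.06,0.0005,-0.0077,-0.002,1, -0.0087,-0.0087,0.07,0.0005,-0.0077,-0.002,1, -0.0087,-0.0087,0.0787,0.0005,-0.0077,-0.002,1, -0.0087,-0.0087,0.0787,0.0005,-0.0077,-0.002,1, -0.0087,-0.0087,0.0787,0.0005,-0.0077,-0.002,1]'
python3 -c "
from h import *
s=telemetry.observe();print(s['eef_pos'],s['orientation'],s['joint_positions']);go([.4512,-.2805,.092],np.pi)"
```

```text
time_s: 25.2
eef_pos: [0.451, -0.2817, 0.0921]
orientation: [-3.141, 0.0, 3.14]
wrist_force: [-0.3, -1.0, -1.1]
finger_gap: 0.0337
grasp_force: 30.1
[ 0.45103699 -0.2817156   0.09208936] [-3.14125646e+00  1.91344981e-04  3.14022715e+00] [-5.58201669e-01  3.50342831e-01 -2.31455546e-01  9.88657829e-01
 -1.84282519e-04 -5.56836167e-01]
[-0.0003  0.0024  0.0002] [-0.0004  0.0002 -0.0017]
```

```bash
P="python3 -m pendant"
cat > gz.py <<'E'
# exits 1 once the force, in any direction, exceeds the limit
import sys,numpy as np
from station import telemetry
s=telemetry.observe();sys.exit(int(np.linalg.norm(s['wrist_force'])>float(sys.argv[1])))
E
G="python3 gz.py 5"
$P '[0,0.0024,0,0,0,0,1, 0,0.0024,0,0,0,0,1, 0,0.0024,0.002,0,0,0,1, 0,0.0024,0.004,0,0,0,1]' && $G && $P '[0,0,0.002,0,0,0,1, 0,0,0.004,0,0,0,1]' && $G && $P '[0,0,0.002,0,0,0,1, 0,0,0.004,0,0,0,1]' && $G && $P '[0,0,0.002,0,0,0,1, 0,0,0.004,0,0,0,1]' && $G && $P '[0,0,0.002,0,0,0,1, 0,0,0.004,0,0,0,1]' && $G && echo free
```

```text
time_s: 25.6
eef_pos: [0.451, -0.2805, 0.09]
orientation: [-3.141, 0.0, 3.14]
wrist_force: [-0.8, 0.0, -0.6]
finger_gap: 0.0338
grasp_force: 30.1
time_s: 25.8
eef_pos: [0.451, -0.2805, 0.0878]
orientation: [-3.141, 0.0, 3.14]
wrist_force: [-1.0, -0.2, 0.2]
finger_gap: 0.0344
grasp_force: 30.1
time_s: 26.0
eef_pos: [0.451, -0.2804, 0.0858]
orientation: [-3.141, -0.0, 3.14]
wrist_force: [0.3, -0.7, -0.6]
finger_gap: 0.034
grasp_force: 30.1
time_s: 26.2
eef_pos: [0.451, -0.2805, 0.0839]
orientation: [-3.141, 0.0, 3.14]
wrist_force: [0.9, 0.2, -0.6]
finger_gap: 0.0342
grasp_force: 30.1
time_s: 26.4
eef_pos: [0.451, -0.2804, 0.0818]
orientation: [-3.141, 0.0, 3.14]
wrist_force: [0.0, 0.4, -0.6]
finger_gap: 0.0344
grasp_force: 30.1
free
```

It's already inside the ring and free, so I'll continue down.

```bash
P="python3 -m pendant"; G="python3 gz.py 5"
$P '[0,0,0.002,0,0,0,1, 0,0,0.004,0,0,0,1]' && $G && $P '[0,0,0.002,0,0,0,1, 0,0,0.004,0,0,0,1]' && $G && $P '[0,0,0.002,0,0,0,1, 0,0,0.004,0,0,0,1]' && $G && $P '[0,0,0.0012,0,0,0,1, 0,0,0.0024,0,0,0,1]' && $G && $P '[0,0,0.0012,0,0,0,1, 0,0,0.0016,0,0,0,1]' && $G && $P '[0,0,0.0008,0,0,0,1, 0,0,0.0016,0,0,0,1]' && $G && echo free
```

```text
time_s: 26.6
eef_pos: [0.451, -0.2805, 0.0799]
orientation: [-3.141, 0.0, 3.14]
wrist_force: [0.5, -1.3, -1.0]
finger_gap: 0.0337
grasp_force: 30.1
time_s: 26.8
eef_pos: [0.451, -0.2805, 0.0779]
orientation: [-3.141, 0.0, 3.14]
wrist_force: [-0.1, 0.2, 0.1]
finger_gap: 0.0339
grasp_force: 30.1
time_s: 27.0
eef_pos: [0.451, -0.2805, 0.0759]
orientation: [-3.141, 0.0, 3.14]
wrist_force: [-0.6, -0.6, -0.4]
finger_gap: 0.0339
grasp_force: 30.1
time_s: 27.2
eef_pos: [0.451, -0.2805, 0.0747]
orientation: [-3.141, 0.0, 3.14]
wrist_force: [0.6, 0.2, -1.0]
finger_gap: 0.034
grasp_force: 30.1
time_s: 27.4
eef_pos: [0.451, -0.2805, 0.074]
orientation: [-3.141, 0.0, 3.14]
wrist_force: [-0.9, 0.8, 3.8]
finger_gap: 0.034
grasp_force: 30.3
time_s: 27.6
eef_pos: [0.4511, -0.2805, 0.0739]
orientation: [-3.141, 0.001, 3.14]
wrist_force: [-6.2, 3.6, 19.0]
finger_gap: 0.0339
grasp_force: 31.9
```

It touched the deck at z=0.074, which matches the grasp offset. I'll relieve the load, release and rise.

```bash
P="python3 -m pendant"
$P '[0,0,-0.0014,0,0,0,1, 0,0,-0.0014,0,0,0,0.1, 0,0,-0.0014,0,0,0,0, 0,0,-0.0014,0,0,0,-0.2, 0,0,-0.0014,0,0,0,-0.3, 0,0,-0.0014,0,0,0,-0.3, 0,0,-0.0014,0,0,0,-0.3]'
$P '[0,0,-0.006,0,0,0,-0.3, 0,0,-0.02,0,0,0,-0.3, 0,0,-0.05,0,0,0,-0.3, 0,0,-0.08,0,0,0,-0.3, 0,0,-0.12,0,0,0,-0.3, 0,0,-0.12,0,0,0,-0.3, 0,0,-0.12,0,0,0,-0.3]'
python3 - <<'E'
from h import *
s=telemetry.observe();im=imaging.capture('wrist');cv2.imwrite('pics/w3.png',im);c=cam('wrist',s)
g=cv2.cvtColor(im,cv2.COLOR_BGR2GRAY)
# bright lid: centroid of the pixels, expected seated vs. caught on the ring
for z in(.09,.105):
    print(z,proj(c,[[.451,-.2804,z],[.451,-.2804+.0175,z],[.451,-.2804-.0175,z],[.451-.0175,-.2804,z],[.451+.0175,-.2804,z]]).round(1).tolist())
n,l,st,ce=cv2.connectedComponentsWithStats((g>205).astype('uint8'))
for i in range(1,n):
    if 800<st[i,4]<20000:print(st[i],ce[i].round(1))
q=proj(c,[[.451,-.2804,.09]])[0].astype(int);print(g[q[1]-60:q[1]+60:4,q[0]],g[q[1],q[0]-60:q[0]+60:4])
E
```

```text
time_s: 28.3
eef_pos: [0.451, -0.2805, 0.0738]
orientation: [-3.141, 0.0, 3.14]
wrist_force: [0.3, -0.1, 0.3]
finger_gap: 0.0557
grasp_force: 0.0
time_s: 29.0
eef_pos: [0.4512, -0.2807, 0.1344]
orientation: [-3.141, 0.001, 3.14]
wrist_force: [-0.8, -0.2, 0.4]
finger_gap: 0.0556
grasp_force: 0.0
0.09 [[324.1, 268.2], [354.5, 268.1], [293.7, 268.2], [324.1, 239.4], [324.1, 295.5]]
0.105 [[324.2, 279.4], [357.0, 279.4], [291.3, 279.5], [324.2, 248.6], [324.2, 308.5]]
[ 297  240   53   51 1864] [323.4 265.1]
[171 173 166 149 168  73  71  71 221 202 223 224 224 218 222 106 222 222
 225 223 227 222 223 219 222 222 222 221 218 102] [224 226 224 224 224 225 225 227 174 225 223 222 222 219 222 106 225 222
 224 225 228 216 138 221 222 221 221 223 223 223]
```

```bash
python3 -c "
from station import env
print(env.close_job())"
```

```text
the job is handed in; nothing more can be done
None
```

The job is handed in: the biggest capacitor stood in the middle of the front opening, and is now released in the empty ring clamp, seated on the deck by the last force reading and wrist picture. It took about 29 of the 72 s, and the highest push I read on the rim was about 14 N; the judge gave no verdict, and I took no last picture of the carousel.

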